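# Stow a column cartridge in the well of its gauge

## Task

Take the column cartridge that hangs in the instrument's dock, leaving the one on the drying stand, and put it into the well of the storage rack that matches its shank diameter; then push it down against the stiff plunger in the well until its flange sits flush on the rack, and let go. The strip with the wells floats in its housing, so feel lightly for the mouth: never press the cartridge against the rack with more than 40 N. Do not disturb the other cartridge or the things standing around.

Things in the scene. Friction and masses are not known exactly. Their poses are not given: they have to be found in the camera images.
- slim_cartridge: the slim column cartridge, for the 16 mm well: steel shank 16 mm dia, 55 long, below a round flange 36 dia x 8 thick; above it a round white head 22 dia x 40 tall, to grip. Origin on the axis at the flange's underside (shank below it, head 8 to 48 mm above it), z up. About 0.12 kg. Starts hanging upright by its flange, in the dock or on the stand; only the shanks differ
- thick_cartridge: the thick column cartridge, for the 24 mm well: steel shank 24 mm dia, 55 long, below a round flange 36 dia x 8 thick; above it a round white head 22 dia x 40 tall, to grip. Origin on the axis at the flange's underside (shank below it, head 8 to 48 mm above it), z up. About 0.12 kg. Starts hanging upright by its flange, in the dock or on the stand; only the shanks differ
- slim_foot (a point): middle of the slim cartridge's lower end, 55 mm below its origin; the foot's edge is chamfered 0.5 mm
- thick_foot (a point): middle of the thick cartridge's lower end, 55 mm below its origin; the foot's edge is chamfered 0.5 mm
- rack: storage rack, fixed: grey housing 76 x 264 x 56 mm (x, y, z), origin under its centre on the table, z up. In it an aluminium strip 50 x 230 mm, flat top 64 mm above the table, with five round wells in a row along the rack's y, 46 mm apart: nominally at y = -92, -46, 0, +46, +92 mm, x = 0, for shanks of 12, 16, 20, 24, 28 mm, smallest at -y; bores 1 mm wider than that, chamfered 1 mm
- row_middle (a point): nominal middle of the well row at the strip's top, 64 mm above the rack's origin; fixed to the housing, NOT to the strip. The strip floats: all wells are shifted together along the rack's y by an unmeasured amount, up to 11 mm either way (seen as unequal gaps at the strip's ends), none along x. It is stiff (about 60 N to move) and stays so under light pushes
- plunger_level (a point): below row_middle, 40 mm under the strip's top: level of the tops of the black plungers, one in each well, at the start. A plunger takes about 9 N to push, sinks 16 mm and does not spring back. A cartridge just let into a well rests on it with its flange 15 mm above the strip; pushed home, the flange is flush on the strip (cartridge origin 64 mm above the table)
- dock_seat (a point): the dock's seat: centre of a 28 mm hole in a steel plate 56 x 56 x 8 mm, at its upper face 85 mm above the table; the plate projects to the dock's +x from a light grey instrument module 110 x 120 x 105 mm (x, y, z) whose face is 61 mm to -x of this point, on the robot's side. Axes of the fixed dock, z up. A cartridge lifts straight up out of it, 60 mm or more
- stand_seat (a point): the drying stand's seat: centre of an equal hole and plate, upper face 85 mm above the table, carried by two thin posts on a low dark foot to its -x. Axes of the fixed stand, z up. The cartridge hanging here stays
- bottle_a: clear reagent bottle, blue cap, 72 dia x 170 tall; origin under its base (bystander)
- bottle_b: a second clear reagent bottle, blue cap, 72 dia x 170 tall; origin under its base (bystander)
- amber_bottle: brown glass bottle, blue cap, 60 dia x 130 tall; origin under its base (bystander)
- wrench: small steel open wrench, 140 long, lying flat along its own x (bystander)
- beaker: small glass cup, 54 dia x 60 tall; origin under its base (bystander)
- vial: sample vial with blue cap, 22 dia x 45 tall; origin under its base (bystander)
- vial_tray: white open tray with six compartments, 90 x 130 x 35 (x, y, z); origin under its base (bystander)
- collar: steel collar lying flat, 34 outer dia, 18 bore, 12 high; origin under its base (bystander)
Mind the look-alikes: they are no part of the job. What is meant by the part that bears dock_seat is not turquoise, and is the larger of those in its own colour. Leave any purple look-alike of the thick_cartridge alone.

How it is judged:
On the way, in this order (a step that is already met when the one before it is completed fails the run):
1. the cartridge that hung in the dock is lifted clear of it (((distance between slim_cartridge and dock_seat above 0.06 m and height (world z) of slim_cartridge above 0.13 m and distance between thick_cartridge and stand_seat below 0.012 m) or (distance between thick_cartridge and dock_seat above 0.06 m and height (world z) of thick_cartridge above 0.13 m and distance between slim_cartridge and stand_seat below 0.012 m))), for 0.1 s.
2. its shank stands in the well of its own diameter, at least 10 mm deep (((y of slim_cartridge in the frame of rack between -0.061 and -0.031 m and x of slim_cartridge in the frame of rack between -0.006 and 0.006 m and z of slim_cartridge in the frame of rack below 0.109 m and angle between slim_cartridge's own z axis and vertical below 0.06 rad and distance between thick_cartridge and stand_seat below 0.012 m) or (y of thick_cartridge in the frame of rack between 0.031 and 0.061 m and x of thick_cartridge in the frame of rack between -0.006 and 0.006 m and z of thick_cartridge in the frame of rack below 0.109 m and angle between thick_cartridge's own z axis and vertical below 0.06 rad and distance between slim_cartridge and stand_seat below 0.012 m))), for 0.2 s.
At the end, for the whole second after the job is handed in: The cartridge that hung in the dock stands upright (within 0.06 rad), released and at rest, in the well of its own shank diameter (slim: 16 mm, thick: 24 mm), its flange within 2.5 mm of flush on the rack's strip; the other cartridge still hangs on the drying stand within 12 mm of its place (((y of slim_cartridge in the frame of rack between -0.061 and -0.031 m and x of slim_cartridge in the frame of rack between -0.006 and 0.006 m and z of slim_cartridge in the frame of rack below 0.0665 m and angle between slim_cartridge's own z axis and vertical below 0.06 rad and distance between thick_cartridge and stand_seat below 0.012 m and linear speed of slim_cartridge below 0.02 m/s) or (y of thick_cartridge in the frame of rack between 0.031 and 0.061 m and x of thick_cartridge in the frame of rack between -0.006 and 0.006 m and z of thick_cartridge in the frame of rack below 0.0665 m and angle between thick_cartridge's own z axis and vertical below 0.06 rad and distance between slim_cartridge and stand_seat below 0.012 m and linear speed of thick_cartridge below 0.02 m/s))); the robot touches nothing.
It fails at once if a cartridge pressed against the rack with more than 40 N (contact force between any of slim_cartridge, thick_cartridge and rack above 40 N).
It fails at once if a thing standing around moved more than 30 mm (distance of any of bottle_a, bottle_b, amber_bottle, wrench, beaker, vial, vial_tray, collar from where it was at the start of the episode above 0.03 m).
It also fails if it takes over 72 s, if anything falls off the work surface, if the arm or the gripper's body presses on something with over 40 N, if the wrist force passes 120 N, or if a joint passes its speed limit or range.

## Robot

A 7-joint arm with a two-finger parallel gripper is mounted at the origin on the work surface. World frame = base frame: x ahead of the robot, y to its left, z up, the work surface at z = 0. Lengths are in m, angles in rad, forces in N, time in s.
With the tool pointing down it reaches from about 0.4 to 0.85 m from the base axis. Payload 10.4 kg.
Tool frame: the origin (TCP) lies at the centre of the arm's flange, where the gripper is bolted on; the fingertips stand 173 mm ahead of it and the grasp point (between the pads) lies 155 mm ahead of it; z points along the fingers, y is the line along which they close (so a half turn about z gives the same grasp; the last joint's range is limited). The gripper opens to 85 mm and grips with 20 to 120 N. Pads are 22 mm wide; open, the fingers measure 114 mm over their backs; the gripper's body (76 mm by 85 mm) begins 54 mm behind the grasp point. The pads swing forward as they close: fully open they stand 13 mm farther back than shut.
Start: joints at [-1.257, 0.332, -0.065, 1.46, 0.022, 1.35, -0.088], TCP at [0.207, 0.59, 0.405] pointing down, gripper open.
Joint ranges: [-2.6, 2.6], [-0.5, 2.12], [-1.47, 1.34], [0.16, 2.42], [-1.27, 4.41], [0.06, 2.06], [-2.6, 2.6]. Speed limits (rad/s): [2.22, 2.22, 2.79, 2.79, 3.14, 3.14, 3.14].

## Interface

Orientations are given as a unit quaternion [x, y, z, w].
In Python, from workcell import manip, viewer, finder gives the robot as it stands.
- The arm moves only by the tool arm_command, never from a script. Its argument "plan" is a list of rows, each an object with "dp": the shift along the tool's x, y, z in mm, a list of three; "spin": the turn about the tool's z in rad. A call has 1 to 5 rows; each row shifts and turns the commanded pose from where the row before left it, along the tool's axes as they then stand; what a row does not reach is not made up. A row lasts 1/10 s, in which the tool goes at most 50 mm and 8.59 degrees, less where a joint would pass 70% of its speed; a pose out of reach is approached as far as the arm can. A call is refused whole if a number of a shift passes 50 or a number of a turn 0.15, either way. A call with a gripper value outside its range is refused whole. "grip" is the closure, from -1 (fully open) to 1 (shut), set as the call begins (left out, the last holds). The fingers move at their own pace and stop on an object; "newtons" is the grip in N (left out, the last holds). Time passes only in rows, so rows that do not move let the fingers close. It gives the time, the measured TCP pose, the force, the opening and the grip force at its end, in the units of the state.
- manip.get_obs(): the state, without advancing time (a new reading comes with each control period).
- viewer.camera(name): name is "scene" or "top" or "wrist"; returns the picture (420x560x3 uint8, blue, green, red); there is no depth.
- viewer.camera_params(name): a dict with "vertical_fov" (degrees; the focal length in pixels is half the picture's height over the tangent of half this angle, whatever the lens; pixels are square), "cx", "cy" (the principal point, pixels), "R" (3x3) and "t" (3): a world point X has camera coordinates R X + t; the wrist camera has in their place "T_tool_cam" (4x4, takes a point from camera to tool coordinates, whose origin is the TCP and whose axes are the flange's). Camera axes: x right, y down, z forward; pixel columns grow to the right and rows downward; lengths in m; the calibration is good to about 2 mm. A picture is of the moment at which its call begins: read the wrist's pose just before it. camera_params takes no time and is no camera call.
- manip.hand_in(): hands the job in; it is judged then, once.
Trained networks look in the newest picture that a camera, given by its name, has taken for a name from the list of things; names that differ only in an ending like _2 or _b are one class to them, and where a whole thing is asked for, a point or a joint stands for the part that bears it (a point fixed in the world has none). Each returns a list of dicts, best first, with "score" (0 to 1); they miss things now and then, are a little off and sometimes report something else, mostly with a low value. They report only what shows in the picture. A call takes as long as a camera call. They do not tell look-alikes from the thing itself.
- finder.find_in(camera, thing): "position" ([x, y, z] in m, in world coordinates, good to about 4 mm: the middle of the surface that is visible of it).
The state is a dict: "clock": time; "joint_pos": joint angles; "joint_velocities": joint speeds; "tau": joint torques, N m; "position": TCP position; "ee_rot": TCP orientation; "ft_force": force on the tool from outside, world axes, zero at the start; "torque": the same for the moment, N m; "grip_width": opening from 0.0 (shut) to 1.0 (fully open); "grasp_force": force on a finger pad.
Only numpy, scipy, OpenCV 4.12 (cv2) and the standard library are available. Lean on these libraries where they do the work, as an engineer would, in place of code of your own. Each camera call takes 0.05 s, during which the arm holds its last target. There are 200 camera calls.

## Working session

There is one attempt and no reset: what is moved stays moved. The work goes in short steps, Python scripts to look and compute and a tool call to move; the robot and the scene stay as the last step left them, time stands still between calls to the robot, and variables do not carry over. Pictures are saved under pics/ and viewed, at most 10 in all, crops included, and the job is handed in when it is done.

Besides the shell and the picture viewer there is one more tool, called after "Request:" as name([rows], argument=value, ...), one row to a line, values as JSON. arm_command: Moves the arm, as the interface text tells. Its arguments: {"type":"object","properties":{"plan":{"type":"array","items":{"type":"object","properties":{"dp":{"type":"array","items":{"type":"number"}},"spin":{"type":"number"}}}},"grip":{"type":"number"},"newtons":{"type":"number"}},"required":["plan"]}

```bash
mkdir -p pics
python3 - <<'E'
from workcell import manip, viewer, finder
import cv2,numpy as np
o=manip.get_obs();print({k:np.round(o[k],3) for k in('clock','position','ee_rot','ft_force','grip_width')})
for c in('scene','top'):
    cv2.imwrite(f'pics/{c}.png',viewer.camera(c))
    p=viewer.camera_params(c);print(c,p)
    for t in('slim_cartridge','thick_cartridge','rack','dock_seat','stand_seat','row_middle'):
        try:
            for d in finder.find_in(c,t)[:4]:print(c,t,np.round(d['position'],3),round(d['score'],2))
        except Exception as e:print(c,t,e)
print(viewer.camera_params('wrist'))
E
```

```text
{'clock': np.float64(0.0), 'position': array([0.206, 0.59 , 0.404]), 'ee_rot': array([ 0.168,  0.986, -0.001, -0.   ]), 'ft_force': array([-0.251,  0.212,  0.103]), 'grip_width': np.float64(1.002)}
scene {'vertical_fov': 51.24984947845766, 'cx': 283.9933258956934, 'cy': 205.56458127994094, 'R': array([[-0.44461482,  0.89555727,  0.01717079],
       [ 0.51575285,  0.27163337, -0.81253573],
       [-0.73233644, -0.35240955, -0.58265843]]), 't': array([ 0.2681814 , -0.21404238,  1.62928243])}
scene slim_cartridge [ 0.57  -0.295  0.097] 0.48
scene thick_cartridge [0.655 0.32  0.064] 0.8
scene thick_cartridge [0.562 0.321 0.09 ] 0.53
scene rack [0.588 0.036 0.057] 0.82
scene dock_seat [ 0.494 -0.284  0.085] 0.96
scene dock_seat [ 0.213 -0.349  0.088] 0.86
scene dock_seat [ 0.392 -0.504  0.06 ] 0.75
scene dock_seat [ 0.744 -0.002  0.011] 0.61
scene stand_seat [0.527 0.342 0.077] 0.81
scene row_middle [0.588 0.032 0.053] 0.62
scene row_middle [ 0.644 -0.425  0.084] 0.43
top {'vertical_fov': 48.83162529693781, 'cx': 271.63302600235835, 'cy': 211.79592883244138, 'R': array([[-0.06561523, -0.9
[... 233 characters left out ...]
8 0.022 0.055] 0.6
top rack [0.517 0.327 0.012] 0.57
top dock_seat [ 0.182 -0.368  0.104] 0.93
top dock_seat [ 0.366 -0.519  0.074] 0.92
top dock_seat [ 0.449 -0.308  0.104] 0.65
top stand_seat [0.512 0.33  0.016] 0.85
top row_middle [0.557 0.024 0.058] 0.74
{'vertical_fov': 67.2558388059859, 'cx': 280.53307350356016, 'cy': 208.1883859963983, 'T_tool_cam': array([[ 7.74360557e-04, -9.53434396e-01, -3.01599491e-01,
         7.69105690e-02],
       [ 9.99999467e-01,  9.44146132e-04, -4.17179922e-04,
        -1.25793816e-03],
       [ 6.82507680e-04, -3.01599007e-01,  9.53434619e-01,
         3.11205428e-02],
       [ 0.00000000e+00,  0.00000000e+00,  0.00000000e+00,
         1.00000000e+00]])}
```

View pics/scene.png

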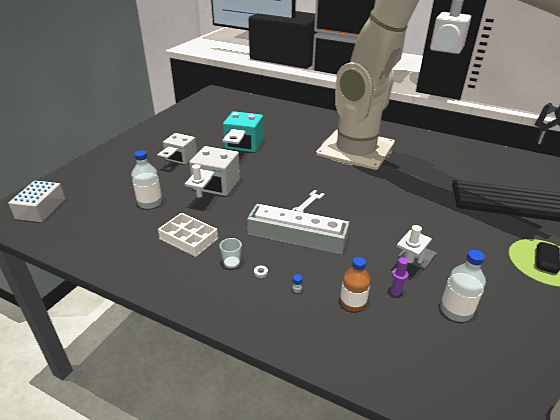

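View pics/top.png

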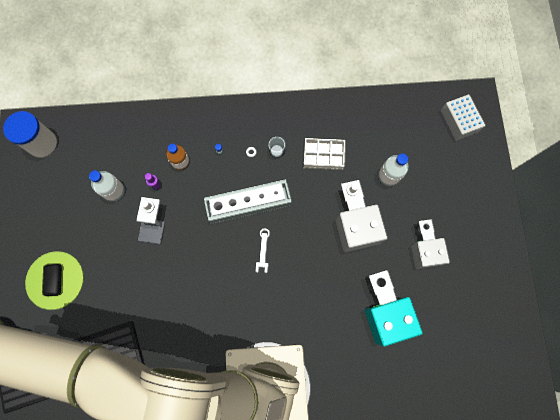

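The larger grey dock is at about (197,180) in scene and (352,190) in top, with a cartridge in it. The rack is at top (247,200), the stand at (149,205), and there is a purple look-alike and a turquoise dock. Next I'll zoom in on the dock's shank and the rack.

```bash
cat > h.py <<'E'
import numpy as np
from workcell import manip, viewer, finder
from scipy.spatial.transform import Rotation as Ro
def cam(name,obs=None):
    p=viewer.camera_params(name);f=210/np.tan(np.radians(p['vertical_fov'])/2)
    if name=='wrist':
        T=np.eye(4);T[:3,:3]=Ro.from_quat(obs['ee_rot']).as_matrix();T[:3,3]=obs['position']
        M=np.linalg.inv(T@np.array(p['T_tool_cam']));R,t=M[:3,:3],M[:3,3]
    else:R,t=np.array(p['R']),np.array(p['t'])
    return R,t,f,p['cx'],p['cy']
def ray(c,px,z):
    R,t,f,cx,cy=c;o=-R.T@t;d=R.T@np.array([(px[0]-cx)/f,(px[1]-cy)/f,1])
    return o+d*(z-o[2])/d[2]
def proj(c,X):
    R,t,f,cx,cy=c;q=R@np.array(X)+t;return q[:2]/q[2]*f+[cx,cy]
E
python3 - <<'E'
from h import *;import cv2
s=cv2.imread('pics/scene.png');t=cv2.imread('pics/top.png')
z=lambda im,x,y,w,h,k:cv2.resize(im[y:y+h,x:x+w],(w*k,h*k),interpolation=cv2.INTER_CUBIC)
a=z(s,170,140,65,75,4);b=z(s,390,220,65,75,4);c=z(t,330,170,65,75,4)
d=z(t,198,172,100,56,5);d2=cv2.resize(d,(500,280))
W=np.zeros((580,780,3),np.uint8);W[:300,:260]=a;W[:300,260:520]=b;W[:300,520:780]=c;W[300:580,:500]=d2
cv2.imwrite('pics/m.png',W)
ct=cam('top');cs=cam('scene')
print(ray(ct,(350,184),.133),ray(cs,(196.5,167),.133))
for p in((220,206),(233,202),(248,199),(262,196),(276,192)):print(ray(ct,p,.064))
E
```

```text
[ 0.56928507 -0.28871751  0.133     ] [ 0.56884056 -0.2962083   0.133     ]
[0.54532411 0.10563178 0.064     ]
[0.55535928 0.06496513 0.064     ]
[0.56182046 0.01813539 0.064     ]
[ 0.56850665 -0.02572353  0.064     ]
[ 0.57842182 -0.06991796  0.064     ]
```

View pics/m.png

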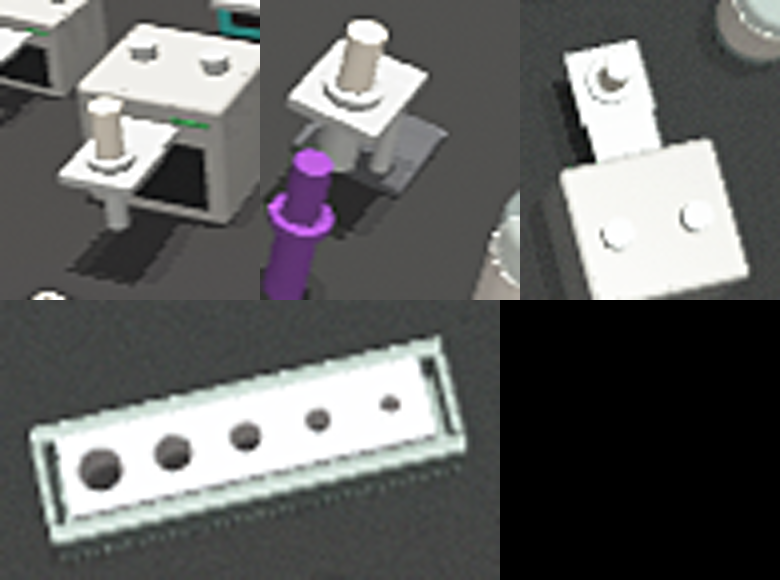

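Crop: the dock's shank (118,210) is thinner than its head, so the cartridge in the dock is slim and the stand's is thick. The target is the 16 mm well, second from the small end, at top px (261.6,196), world ≈(0.568,-0.025). The strip is shifted a little towards +y. I'll move over the rack first.

Request:
arm_command([
  {"dp":[-39,-18,0],"spin":0},
  {"dp":[-39,-18,0],"spin":0},
  {"dp":[-39,-18,0],"spin":0},
  {"dp":[-39,-18,0],"spin":0},
  {"dp":[-39,-18,0],"spin":0},
], grip=-0.2, newtons=40)

```text
clock: 1.2
position: [0.3619, 0.4391, 0.4049]
ee_rot: [0.168, 0.986, 0.0, 0.0]
ft_force: [0.6, 0.1, 0.1]
grip_width: 0.602
grasp_force: 0.0
```

Request:
arm_command([
  {"dp":[-39,-18,0],"spin":0},
  {"dp":[-39,-18,0],"spin":0},
  {"dp":[-39,-18,0],"spin":0},
  {"dp":[-26,-34,0],"spin":0},
  {"dp":[-26,-34,0],"spin":0},
])

```text
clock: 1.7
position: [0.4807, 0.2679, 0.4046]
ee_rot: [0.168, 0.986, 0.0, 0.0]
ft_force: [0.6, 0.3, 0.0]
grip_width: 0.601
grasp_force: 0.0
```

Request:
arm_command([
  {"dp":[-26,-34,0],"spin":0},
  {"dp":[-26,-34,0],"spin":0},
  {"dp":[-26,-34,0],"spin":0},
  {"dp":[-26,-34,0],"spin":0},
  {"dp":[-26,-34,0],"spin":0},
])

```text
clock: 2.2
position: [0.5468, 0.0644, 0.405]
ee_rot: [0.168, 0.986, 0.0, 0.0]
ft_force: [0.2, -0.2, -0.1]
grip_width: 0.601
grasp_force: 0.0
```

Request:
arm_command([
  {"dp":[-26,-34,0],"spin":0},
  {"dp":[-26,-34,0],"spin":0},
  {"dp":[0,0,0],"spin":0},
  {"dp":[0,0,0],"spin":0},
  {"dp":[0,0,0],"spin":0},
])

```text
clock: 2.7
position: [0.5731, -0.0141, 0.4046]
ee_rot: [0.167, 0.986, 0.0, -0.0]
ft_force: [0.1, 0.6, -0.1]
grip_width: 0.603
grasp_force: 0.0
```

Run:
```python
from h import *;import cv2,json
o=manip.get_obs();im=viewer.camera('wrist');cv2.imwrite('pics/w1.png',im)
c=cam('wrist',o);np.save('c1.npy',np.array(c,dtype=object),allow_pickle=True)
print(proj(c,(.5685,-.0257,.064)))
g=cv2.cvtColor(im,cv2.COLOR_BGR2GRAY);_,b=cv2.threshold(g,140,255,cv2.THRESH_BINARY_INV)
for k in cv2.findContours(b,cv2.RETR_LIST,cv2.CHAIN_APPROX_NONE)[0]:
    if 60<cv2.contourArea(k)<6000:
        e=cv2.fitEllipse(k)
        print(np.round(e[0],1),np.round(e[1],1),np.round(ray(c,e[0],.064),4))
```

```text
[269.38520556 187.99260572]
[271.9 332.2] [30.8 38.7] [ 0.7332 -0.0817  0.064 ]
[272.2 324.9] [43.  60.6] [ 0.7238 -0.078   0.064 ]
[140.4 304.1] [24.6 92.4] [ 0.648  -0.2102  0.064 ]
[327.8 289.9] [14.6 23.3] [ 0.7004 -0.0036  0.064 ]
[414.2 274. ] [12.3 16.3] [0.7124 0.0919 0.064 ]
[ -1.2 280.6] [40.2 57.8] [ 0.5694 -0.3448  0.064 ]
[506.5 239.6] [15.1 34.7] [0.7041 0.1929 0.064 ]
[271.5 188. ] [13.8 14.3] [ 0.5692 -0.0237  0.064 ]
[312.1 163.7] [12.2 19.8] [0.5592 0.0224 0.064 ]
[353.6 141.5] [16.7 25.5] [0.5519 0.0666 0.064 ]
[397.9 119.1] [23.7 28.5] [0.5454 0.1115 0.064 ]
[421.2 101.7] [13.9 54.8] [0.5373 0.1354 0.064 ]
[237.9  86. ] [18.4 20.9] [ 0.4687 -0.0205  0.064 ]
```

View pics/w1.png

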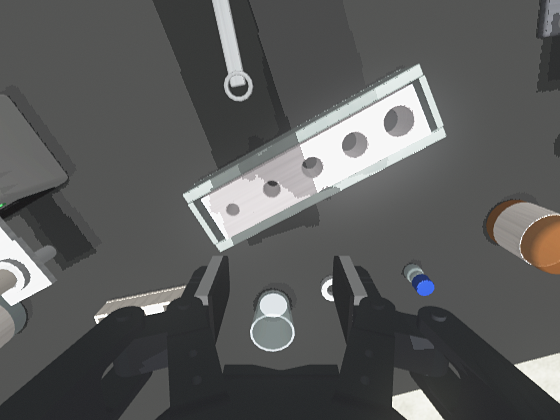

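The wrist view shows the 16 mm well at px (272,188), world ≈(0.569,-0.024), and the dock at the left edge (10,280). Next I'll move over the dock.

Request:
arm_command([
  {"dp":[-13,-37,0],"spin":0},
  {"dp":[-13,-37,0],"spin":0},
  {"dp":[-13,-37,0],"spin":0},
  {"dp":[-13,-37,0],"spin":0},
  {"dp":[-13,-37,0],"spin":0},
])

```text
clock: 3.25
position: [0.5736, -0.2113, 0.4048]
ee_rot: [0.166, 0.986, 0.0, 0.0]
ft_force: [0.3, -0.5, -0.3]
grip_width: 0.6
grasp_force: 0.0
```

Request:
arm_command([
  {"dp":[-13,-37,0],"spin":0},
  {"dp":[-13,-37,20],"spin":0},
  {"dp":[0,0,20],"spin":0},
  {"dp":[0,0,0],"spin":0},
  {"dp":[0,0,0],"spin":0},
])

```text
clock: 3.75
position: [0.5742, -0.288, 0.3649]
ee_rot: [0.166, 0.986, 0.001, -0.0]
ft_force: [0.0, 0.0, 0.4]
grip_width: 0.602
grasp_force: 0.0
```

Run:
```python
from h import *;import cv2
o=manip.get_obs();im=viewer.camera('wrist')
c=cam('wrist',o);print(o['position'],o['joint_pos'][[0,6]])
for z in(.133,.093,.085):
  a=proj(c,(.570,-.292,z));print(z,a)
x,y=map(int,proj(c,(.570,-.292,.11)));x0=max(0,min(x-70,420));y0=max(0,min(y-70,280));print(x0,y0)
cv2.imwrite('pics/w2.png',cv2.resize(im[y0:y0+140,x0:x0+140],None,fx=4,fy=4,interpolation=cv2.INTER_CUBIC))
for t in('slim_cartridge','dock_seat'):
  for d in finder.find_in('wrist',t):print(t,np.round(d['position'],3),d['score'])
```

```text
[ 0.57421633 -0.28800547  0.36491636] [-0.00864112  1.79070448]
0.133 [274.5519344  223.43809295]
0.093 [275.44085654 206.03873756]
0.085 [275.5872995  203.17232998]
205 142
slim_cartridge [ 0.553 -0.299  0.116] 0.75
slim_cartridge [ 0.572 -0.086  0.056] 0.47
dock_seat [ 0.468 -0.319  0.104] 0.78
dock_seat [ 0.391 -0.483  0.02 ] 0.72
```

View pics/w2.png

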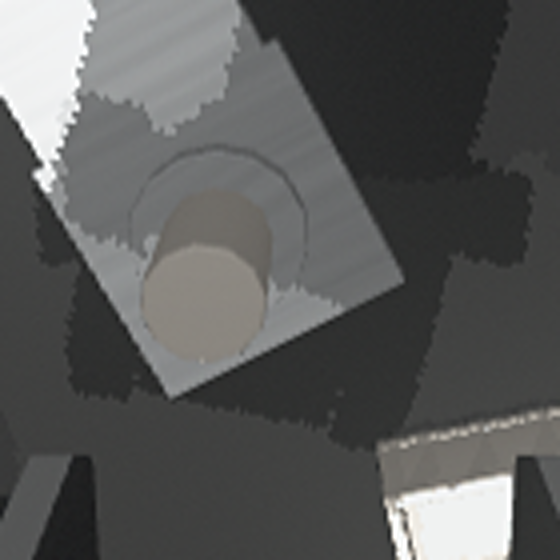

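The crop shows the head's top at full-picture px (256,218) and the flange ring's middle at ≈(259.5,200).

Run:
```python
from h import *
o=manip.get_obs();c=cam('wrist',o)
A=ray(c,(256,217.8),.133);B=ray(c,(259.5,200.5),.093);print(A,B)
R=Ro.from_quat(o['ee_rot']).as_matrix()
for P in(A,B):
  g=P.copy();g[2]=.117
  print(1000*R.T@(g-(o['position']+R@[0,0,.155])))
```

```text
[ 0.56289081 -0.30340165  0.133     ] [ 0.56233705 -0.3033764   0.093     ]
[  6.23433574 -17.96762967  94.01350397]
[  6.76568811 -18.12557335  94.01242332]
```

Both points agree on (0.5625,-0.3034). I'll move sideways, descend, and close.

Request:
arm_command([
  {"dp":[6,-18,0],"spin":0},
  {"dp":[0,0,24],"spin":0},
  {"dp":[0,0,30],"spin":0},
  {"dp":[0,0,25],"spin":0},
  {"dp":[0,0,15],"spin":0},
])

```text
clock: 4.4
position: [0.5611, -0.3049, 0.2694]
ee_rot: [0.168, 0.986, 0.0, -0.001]
ft_force: [0.0, -0.3, -0.5]
grip_width: 0.598
grasp_force: 0.0
```

Request:
arm_command([
  {"dp":[0,0,0],"spin":0},
  {"dp":[0,0,0],"spin":0},
  {"dp":[0,0,0],"spin":0},
  {"dp":[0,0,0],"spin":0},
  {"dp":[0,0,0],"spin":0},
], grip=1, newtons=60)

```text
clock: 4.9
position: [0.5621, -0.3051, 0.272]
ee_rot: [0.168, 0.986, -0.0, 0.001]
ft_force: [0.1, -0.4, 6.2]
grip_width: 0.24
grasp_force: 58.7
```

Request:
arm_command([
  {"dp":[0,0,-10],"spin":0},
  {"dp":[0,0,-20],"spin":0},
  {"dp":[0,0,-25],"spin":0},
  {"dp":[0,0,-25],"spin":0},
  {"dp":[0,0,-15],"spin":0},
])

```text
clock: 5.4
position: [0.5619, -0.305, 0.3683]
ee_rot: [0.168, 0.986, -0.0, 0.001]
ft_force: [-0.3, -0.7, -0.6]
grip_width: 0.237
grasp_force: 58.6
```

Request:
arm_command([
  {"dp":[0,0,-15],"spin":0},
  {"dp":[0,0,-10],"spin":0},
  {"dp":[0,0,0],"spin":0},
  {"dp":[0,0,0],"spin":0},
])

```text
clock: 5.8
position: [0.5618, -0.3046, 0.3899]
ee_rot: [0.168, 0.986, 0.0, -0.0]
ft_force: [-1.0, 0.8, -1.1]
grip_width: 0.241
grasp_force: 58.6
```

Run:
```python
from h import *;import cv2
o=manip.get_obs();print(o['position'],o['ee_rot'],o['ft_force'],o['grip_width'])
c=cam('wrist',o);im=viewer.camera('wrist');R=Ro.from_quat(o['ee_rot']).as_matrix()
for z in(.155,.204):print(proj(c,o['position']+R@[0,0,z]))
cv2.imwrite('pics/w3.png',im[150:420,120:440].repeat(2,0).repeat(2,1))
```

```text
[ 0.56178431 -0.30464595  0.38993115] [ 1.67535180e-01  9.85865983e-01  1.53187830e-04 -4.52097917e-04] [-0.98289149  0.77279706 -1.13877456] 0.2410699929309925
[283.4025096  288.55503345]
[282.74576502 243.76979993]
```

View pics/w3.png

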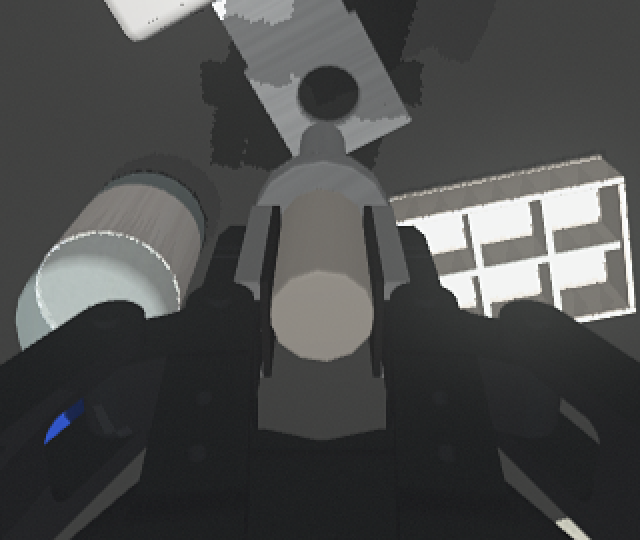

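The picture shows the slim cartridge held straight, with the dock hole empty at crop (328,93). I'll carry it over to the rack and stop 25 mm short in tool x so the well stays visible.

Request:
arm_command([
  {"dp":[9,38,0],"spin":0},
  {"dp":[9,38,0],"spin":0},
  {"dp":[9,38,0],"spin":0},
  {"dp":[9,38,0],"spin":0},
  {"dp":[9,38,0],"spin":0},
])

```text
clock: 6.35
position: [0.5819, -0.1089, 0.3897]
ee_rot: [0.168, 0.986, -0.0, -0.001]
ft_force: [0.6, -0.5, -0.0]
grip_width: 0.242
grasp_force: 58.8
```

Request:
arm_command([
  {"dp":[9,38,0],"spin":0},
  {"dp":[9,38,0],"spin":0},
  {"dp":[0,0,0],"spin":0},
  {"dp":[0,0,0],"spin":0},
  {"dp":[0,0,0],"spin":0},
])

```text
clock: 6.85
position: [0.5901, -0.0342, 0.3902]
ee_rot: [0.168, 0.986, -0.0, -0.0]
ft_force: [-0.7, -0.0, -0.9]
grip_width: 0.242
grasp_force: 58.8
```

Run:
```python
from h import *;import cv2
o=manip.get_obs();print(o['position'],o['ee_rot'],o['ft_force'])
c=cam('wrist',o);im=viewer.camera('wrist');cv2.imwrite('pics/w4raw.png',im)
np.savez('o4',p=o['position'],q=o['ee_rot'])
print(proj(c,(.569,-.024,.064)))
R=Ro.from_quat(o['ee_rot']).as_matrix();print(proj(c,o['position']+R@[0,0,.139]),proj(c,o['position']+R@[0.01,0,.139]))
crop=im[60:200,190:390];cv2.imwrite('pics/w4.png',cv2.resize(crop,None,fx=4,fy=4,interpolation=cv2.INTER_CUBIC))
```

```text
[ 0.59007211 -0.03420573  0.39020209] [ 1.68404432e-01  9.85717841e-01 -4.07621212e-04 -3.44052611e-04] [-0.73520416 -0.01166723 -0.94881007]
[285.1471339  168.20548957]
[283.7195839  310.36607019] [283.81755277 288.40282465]
```

View pics/w4.png

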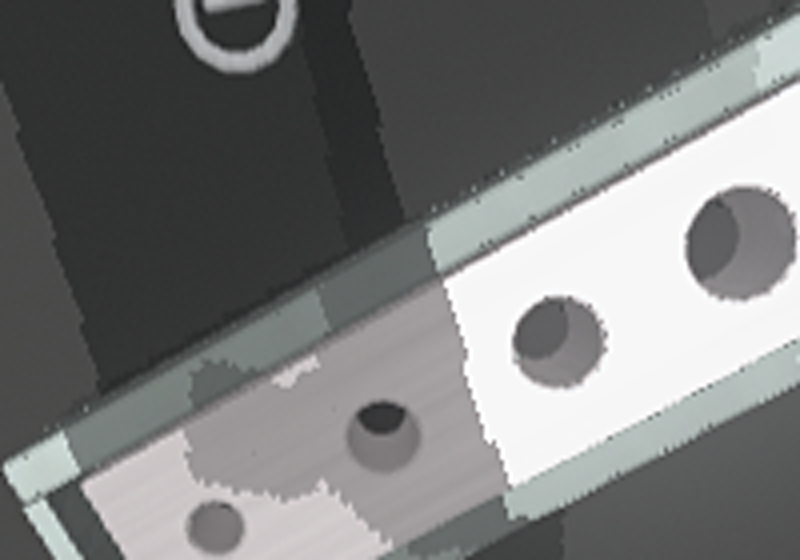

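The 16 mm well is at crop (384,437), full px (286,169). The other wells are at 12:(244,191.6), 20:(330,145.4) and 24:(375,120.6).

Run:
```python
from h import *;import cv2
a=np.load('o4.npz');o={'position':a['p'],'ee_rot':a['q']};c=cam('wrist',o);R=Ro.from_quat(a['q']).as_matrix()
P=np.array([ray(c,p,.064) for p in((243.9,191.6),(285.9,169.1),(329.9,145.4),(375.1,120.6))]);print(P.round(4),np.linalg.norm(np.diff(P,axis=0),axis=1))
k=np.array([-46,0,46,92])/1e3;u=np.array([np.polyfit(k,P[:,i],1) for i in(0,1)]);w=np.r_[u[:,1],.064];print('well',w,'yaw',np.arctan2(-u[0,0],u[1,0]),np.hypot(*u[:,0]))
print('rel tool mm',1000*R.T@(w-a['p']))
# head top edges in the raw picture
im=cv2.imread('pics/w4raw.png');g=cv2.cvtColor(im,cv2.COLOR_BGR2GRAY)
for r in(295,300,305,310):print(r,[int(i) for i in np.where(abs(np.diff(g[r].astype(int)))>25)[0] if 225<i<340])
print([int(v) for v in g[300:340:1,281]])
H=ray(c,(281,308),a['p'][2]-.139);print('head tool mm',1000*R.T@(H-a['p']))
```

```text
[[ 0.5773 -0.069   0.064 ]
 [ 0.57   -0.0236  0.064 ]
 [ 0.5626  0.0219  0.064 ]
 [ 0.555   0.0666  0.064 ]] [0.04595061 0.04608259 0.04538657]
well [ 0.56996528 -0.02363762  0.064     ] yaw 0.1633653025054434 0.9963866618395361
rel tool mm [ 22.29849234   3.59318591 326.2110387 ]
295 [244, 245, 249, 255, 305, 311, 315, 316]
300 [254, 255, 304, 305, 306]
305 [254, 255, 305, 306]
310 [254, 255, 305, 306]
[157, 158, 158, 157, 158, 157, 157, 158, 157, 157, 157, 157, 156, 157, 157, 157, 157, 157, 157, 157, 157, 156, 156, 156, 155, 157, 156, 156, 157, 152, 134, 115, 117, 118, 118, 117, 118, 118, 118, 118]
head tool mm [  1.09735733  -1.08694531 139.00167218]
```

Request:
arm_command([
  {"dp":[4,4,20],"spin":0},
  {"dp":[0,0,20],"spin":0},
  {"dp":[0,0,20],"spin":0},
  {"dp":[0,0,12],"spin":0},
  {"dp":[0,0,0],"spin":0},
])

```text
clock: 7.4
position: [0.5873, -0.0287, 0.3171]
ee_rot: [0.168, 0.986, -0.0, -0.001]
ft_force: [0.4, 0.2, -1.1]
grip_width: 0.239
grasp_force: 58.8
```

Request:
arm_command([
  {"dp":[0,0,0],"spin":0},
  {"dp":[0,0,0],"spin":0},
])

```text
clock: 7.6
position: [0.5882, -0.0282, 0.3198]
ee_rot: [0.168, 0.986, 0.0, 0.001]
ft_force: [0.7, 0.1, 0.2]
grip_width: 0.242
grasp_force: 58.8
```

Run:
```python
from h import *;import cv2
o=manip.get_obs();print(o['position'],o['ee_rot'],o['ft_force'])
c=cam('wrist',o);im=viewer.camera('wrist');cv2.imwrite('pics/w5raw.png',im)
np.savez('o5',p=o['position'],q=o['ee_rot'])
R=Ro.from_quat(o['ee_rot']).as_matrix()
for z in(.139,.187,.242):print(z,proj(c,o['position']+R@[0,0,z]))
print(proj(c,(.570,-.0236,.064)))
cv2.imwrite('pics/w5.png',cv2.resize(im[130:270,205:365],None,fx=4,fy=4,interpolation=cv2.INTER_CUBIC))
```

```text
[ 0.58817932 -0.02817323  0.31982648] [1.67844057e-01 9.85813185e-01 2.38520452e-04 8.24234450e-04] [0.70009455 0.10983233 0.15818135]
0.139 [283.72063862 310.36897785]
0.187 [282.93168916 256.54884912]
0.242 [282.42355744 221.88539341]
[279.81803068 191.00116607]
```

View pics/w5.png

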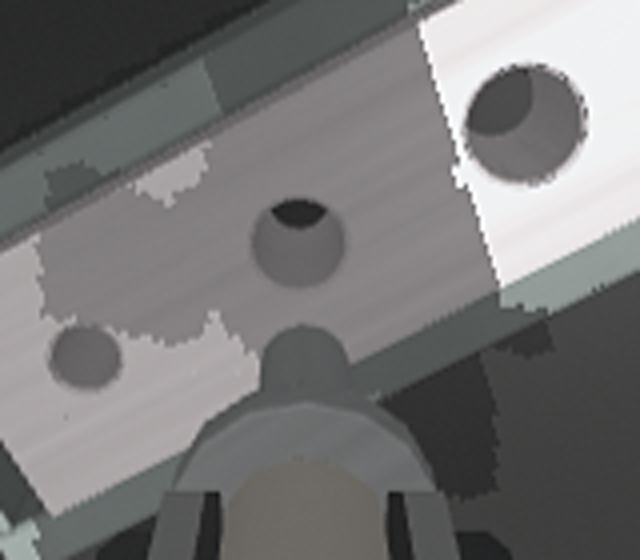

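The well's middle is at px (279.4,190.6). The foot is centred at column 281.3, with its apex at row 211.1.

Run:
```python
from h import *
a=np.load('o5.npz');o={'position':a['p'],'ee_rot':a['q']};c=cam('wrist',o);R=Ro.from_quat(a['q']).as_matrix()
W=R.T@(ray(c,(279.4,190.6),.064)-a['p']);z=a['p'][2]-.242
F=R.T@(ray(c,(281.3,211.1),z)-a['p']);F2=R.T@(ray(c,(281.3,211.1),z+.0005)-a['p'])
print(W*1e3,F*1e3,'shift',(W[:2]-F[:2]+[.0078,0])*1e3)
```

```text
[ 19.3671737   -2.19820834 255.79529477] [  8.06154286  -0.81024805 241.98729591] shift [19.10563084 -1.38796029]
```

Request:
arm_command([
  {"dp":[10,-1,0],"spin":0},
  {"dp":[9,-0.4,4],"spin":0},
  {"dp":[0,0,5],"spin":0},
  {"dp":[0,0,0],"spin":0},
  {"dp":[0,0,0],"spin":0},
])

```text
clock: 8.15
position: [0.5694, -0.0228, 0.3096]
ee_rot: [0.168, 0.986, 0.0, -0.0]
ft_force: [-0.9, 0.1, 0.1]
grip_width: 0.238
grasp_force: 58.8
```

Request:
arm_command([
  {"dp":[0,0,2],"spin":0},
  {"dp":[0,0,2],"spin":0},
  {"dp":[0,0,1],"spin":0},
  {"dp":[0,0,0],"spin":0},
])

```text
clock: 8.55
position: [0.5696, -0.0229, 0.3046]
ee_rot: [0.168, 0.986, 0.0, 0.0]
ft_force: [1.6, -1.1, -1.8]
grip_width: 0.236
grasp_force: 58.7
```

Request:
arm_command([
  {"dp":[0,0,1],"spin":0},
  {"dp":[0,0,1],"spin":0},
  {"dp":[0,0,0],"spin":0},
])

```text
clock: 8.85
position: [0.5695, -0.0229, 0.3027]
ee_rot: [0.168, 0.986, 0.0, 0.0]
ft_force: [2.0, 0.1, -0.7]
grip_width: 0.242
grasp_force: 58.8
```

Request:
arm_command([
  {"dp":[0,0,2],"spin":0},
  {"dp":[0,0,2],"spin":0},
  {"dp":[0,0,2],"spin":0},
  {"dp":[0,0,0],"spin":0},
])

```text
clock: 9.25
position: [0.5695, -0.0228, 0.2964]
ee_rot: [0.168, 0.986, 0.0, 0.0]
ft_force: [2.9, -1.1, -1.1]
grip_width: 0.237
grasp_force: 58.6
```

Request:
arm_command([
  {"dp":[0,0,2],"spin":0},
  {"dp":[0,0,3],"spin":0},
  {"dp":[0,0,3],"spin":0},
  {"dp":[0,0,0],"spin":0},
])

```text
clock: 9.65
position: [0.5694, -0.0228, 0.2882]
ee_rot: [0.168, 0.986, -0.0, -0.0]
ft_force: [4.7, 0.8, -2.8]
grip_width: 0.243
grasp_force: 58.7
```

It is 18 mm deep in the well. A small side force in +x is building, so I'll ease off 0.5 mm and continue.

Request:
arm_command([
  {"dp":[-0.5,0.2,0],"spin":0},
  {"dp":[0,0,4],"spin":0},
  {"dp":[0,0,4],"spin":0},
  {"dp":[0,0,4],"spin":0},
  {"dp":[0,0,0],"spin":0},
])

```text
clock: 10.15
position: [0.5698, -0.0228, 0.276]
ee_rot: [0.168, 0.986, -0.0, -0.0]
ft_force: [3.4, -1.2, -2.9]
grip_width: 0.241
grasp_force: 58.9
```

Request:
arm_command([
  {"dp":[0,0,3],"spin":0},
  {"dp":[0,0,3],"spin":0},
  {"dp":[0,0,3],"spin":0},
  {"dp":[0,0,2],"spin":0},
  {"dp":[0,0,0],"spin":0},
])

```text
clock: 10.65
position: [0.57, -0.0228, 0.2656]
ee_rot: [0.168, 0.986, 0.0, -0.0]
ft_force: [1.9, 0.2, 0.0]
grip_width: 0.241
grasp_force: 59.6
```

Request:
arm_command([
  {"dp":[0,0,2],"spin":0},
  {"dp":[0,0,2],"spin":0},
  {"dp":[0,0,2],"spin":0},
  {"dp":[0,0,2],"spin":0},
  {"dp":[0,0,0],"spin":0},
])

```text
clock: 11.15
position: [0.57, -0.0229, 0.2581]
ee_rot: [0.168, 0.986, 0.0, 0.0]
ft_force: [-0.1, 0.4, 5.2]
grip_width: 0.241
grasp_force: 59.9
```

Request:
arm_command([
  {"dp":[0,0,1.5],"spin":0},
  {"dp":[0,0,1.5],"spin":0},
  {"dp":[0,0,1],"spin":0},
  {"dp":[0,0,0],"spin":0},
])

```text
clock: 11.55
position: [0.5701, -0.0229, 0.2542]
ee_rot: [0.168, 0.986, 0.0, 0.0]
ft_force: [0.2, -0.6, 6.4]
grip_width: 0.241
grasp_force: 59.9
```

Request:
arm_command([
  {"dp":[0,0,1],"spin":0},
  {"dp":[0,0,1],"spin":0},
  {"dp":[0,0,0],"spin":0},
])

```text
clock: 11.85
position: [0.5701, -0.0229, 0.2523]
ee_rot: [0.168, 0.986, 0.0, 0.0]
ft_force: [-0.1, -1.3, 6.3]
grip_width: 0.24
grasp_force: 59.9
```

Request:
arm_command([
  {"dp":[0,0,0.6],"spin":0},
  {"dp":[0,0,0],"spin":0},
])

```text
clock: 12.05
position: [0.5701, -0.0229, 0.2517]
ee_rot: [0.168, 0.986, 0.0, 0.0]
ft_force: [-0.6, 0.2, 6.7]
grip_width: 0.241
grasp_force: 59.9
```

Request:
arm_command([
  {"dp":[0,0,0.6],"spin":0},
  {"dp":[0,0,0],"spin":0},
])

```text
clock: 12.25
position: [0.5701, -0.0229, 0.2511]
ee_rot: [0.168, 0.986, 0.0, 0.0]
ft_force: [-1.5, -0.1, 6.6]
grip_width: 0.241
grasp_force: 59.9
```

Request:
arm_command([
  {"dp":[0,0,0.5],"spin":0},
  {"dp":[0,0,0],"spin":0},
])

```text
clock: 12.45
position: [0.5702, -0.0229, 0.251]
ee_rot: [0.168, 0.986, 0.0, 0.0]
ft_force: [-2.1, -0.5, 10.2]
grip_width: 0.243
grasp_force: 60.4
```

Request:
arm_command([
  {"dp":[0,0,0.4],"spin":0},
  {"dp":[0,0,0],"spin":0},
])

```text
clock: 12.65
position: [0.5702, -0.023, 0.2509]
ee_rot: [0.168, 0.986, 0.0, 0.0]
ft_force: [-5.0, -0.7, 14.4]
grip_width: 0.238
grasp_force: 60.8
```

The TCP has stopped at 0.251 with the force rising, which is the expected flush height. I'll release and retreat upward.

Request:
arm_command([
  {"dp":[0,0,0],"spin":0},
  {"dp":[0,0,0],"spin":0},
  {"dp":[0,0,0],"spin":0},
  {"dp":[0,0,0],"spin":0},
], grip=-0.2)

```text
clock: 13.05
position: [0.5698, -0.0227, 0.2493]
ee_rot: [0.168, 0.986, -0.0, -0.0]
ft_force: [0.7, 0.3, -0.8]
grip_width: 0.598
grasp_force: 0.0
```

Request:
arm_command([
  {"dp":[0,0,-10],"spin":0},
  {"dp":[0,0,-25],"spin":0},
  {"dp":[0,0,-35],"spin":0},
  {"dp":[0,0,-40],"spin":0},
  {"dp":[0,0,-30],"spin":0},
])

```text
clock: 13.55
position: [0.5699, -0.0231, 0.3928]
ee_rot: [0.168, 0.986, 0.0, 0.001]
ft_force: [1.3, 0.4, -0.6]
grip_width: 0.602
grasp_force: 0.0
```

Request:
arm_command([
  {"dp":[0,0,0],"spin":0},
  {"dp":[0,0,0],"spin":0},
  {"dp":[0,0,0],"spin":0},
])

```text
clock: 13.85
position: [0.5696, -0.0227, 0.3887]
ee_rot: [0.168, 0.986, -0.0, -0.001]
ft_force: [-0.3, 0.2, -1.1]
grip_width: 0.601
grasp_force: 0.0
```

Run:
```python
from h import *;import cv2
o=manip.get_obs();print(o['position'],o['ft_force'])
w=viewer.camera('wrist');s=viewer.camera('scene')
a=cv2.resize(w[110:310,180:380],(400,400));b=cv2.resize(s[180:280,230:330],(400,400),interpolation=cv2.INTER_CUBIC)
cv2.imwrite('pics/fin.png',np.hstack([a,b]))
c=cam('scene')
for z in(.064,.072,.112):print(proj(c,(.570,-.0232,z)),(proj(c,(.570,-.0232,z))-[230,180])*4)
```

```text
[ 0.56964721 -0.02273767  0.38873455] [-0.33966571  0.22074874 -1.06736494]
[282.16947386 213.57233252] [208.67789546 134.28933007]
[282.2133077  211.18827749] [208.85323079 124.75310997]
[282.43778497 198.97930255] [209.75113989  75.9172102 ]
```

View pics/fin.png

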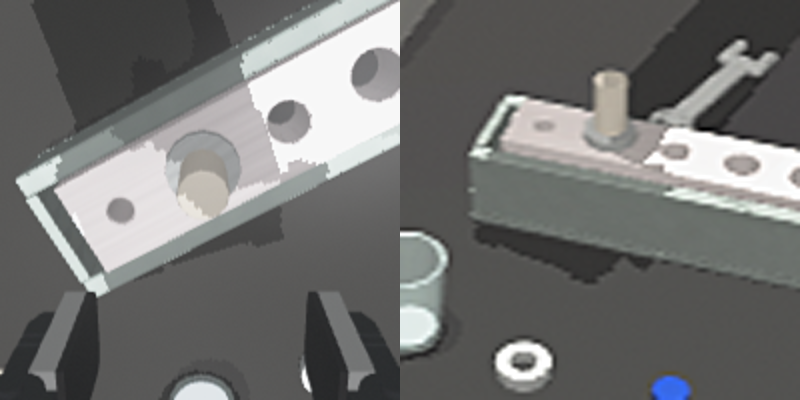

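The picture shows the flange flush on the strip in the second well, the cartridge upright with its head top at (610,75) as predicted, and the gripper clear. I'm handing in.

```bash
python3 -c "
from workcell import manip
print(manip.hand_in())"
```

```text
the job is handed in; nothing more can be done
None
```

The slim cartridge from the dock now stands in the 16 mm well, pushed flush and released, at 13.9 s of the 72 s limit with about 14 N the highest push reading; the job is handed in, but no verdict came back.

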